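Dip the medallions, hang them on the dryer's folding arm and start the dryer

TASK

Swing the dryer's folded drying arm fully out, then take the medallions on their wire hangers (two or three of them) one at a time, silver first, then brass, and copper last so that it does not foul the dip: lower each medallion right into the open dip jar for a moment, then hang it by its hook on the drying arm before you take the next. When all hang there, put the lid on the jar so that the hot air cannot blow across the dip, then turn the dryer's start key clockwise to its stop for a moment and let it spring back. Do not tip the jar over, and leave the other things on the bench alone.

Things in the scene. Friction and masses are not known exactly. Their poses are not given: they have to be found in the camera images.
- drying_arm (a joint): folding drying arm on the dryer's front, a flat steel bar on edge (6 mm thick, 12 mm high, 187 mm long, top edge 170 mm above the worktop) on an upright hinge pin; 0 rad = folded flat along the front, 30 mm off it, pointing to the dryer's right as seen from the robot; 1.57 = swung fully out, square to the front, towards the robot (seen from above the tip moves clockwise). Stop at 1.6; friction holds it wherever it is left (about 1.4 N at the tip moves it)
- dry_hinge (a point): point on the hinge pin's axis at the height of the bar's top edge; moves only with the dryer. Its y axis points along the bar from the tip to the hinge, z up
- dry_bar (a point): point on the bar's top edge, 100 mm from the hinge axis and 87 mm from the peg; y axis along the bar towards the hinge, x across the bar, z up. Anywhere within about 75 mm of it along the bar is good for hanging; 50 mm between neighbours leaves room
- dry_peg (a point): the upturned round peg at the bar's free end (10 mm thick, a red 13 mm ball on top), 30 mm above the bar's top edge, 9 mm below the ball's centre, 187 mm from the hinge axis; the peg stands 45 mm proud of the bar and can be pinched from above to swing the arm
- start_key (a joint): the dryer's start key on its top, upright pin: 0 = rest (run) position, sprung; turns clockwise seen from above to the stop at 1.05 rad (start), about 0.1 N m there, and springs back by itself when let go
- key_grip (a point): centre of the key's black bow: an upright plate 30 mm wide (along its x axis), 8 mm thick (along its y axis), 26 mm high, 211 mm above the worktop; the dryer's top is 26 mm lower, its lock collar (32 mm across) 18 mm lower
- stand_bar (a point): middle of the top edge of the hanger stand's bar (6 mm thick, 12 mm high, 215 mm long along its x axis, top edge 170 mm above the worktop), on two posts 100 mm either side; wooden foot 235 x 100 x 14 mm. The hangers start here, 55 mm apart
- jar_mouth (a point): centre of the mouth (rim plane) of the open dip jar, a loose white ceramic jar with two blue bands, 88 mm outside, 80 mm inside, 70 mm high, floor 6 mm thick, 0.45 kg; z axis up
- lid_knob (a point): centre of the knob of the jar's loose lid (knob 22 to 24 mm thick, 33 mm high, standing on the plate; 34 mm above the lid's underside; 18 mm above the plate's top). Blue plate 92 mm across, 6 mm thick, with a 68 mm plug 10 mm deep under it that drops into the jar's mouth
- lid_seat (a point): centre of the underside of the lid's blue plate, 24 mm below the knob's centre; lies on the jar's rim plane when the lid is on
- silver_grip (a point): centre of the black grip block (26 mm along its x axis, 22 mm across along its y axis, 30 mm high) on top of the wire hanger with a round silver-coloured medallion 38 mm across, an inlay of the same metal and outline let into the block's top; the whole hanger is 152 mm high, 0.06 to 0.13 kg. None from the start if this hanger is absent
- silver_hook (a point): the underside of the silver hanger's hook where it rests on a bar, 20 mm below the grip's centre; the bar runs along its x axis. The hook is 14 mm wide inside: at +y its short leg reaches 16.5 mm down, at -y the wire goes straight down for 50 mm, then bends in under the hook. So it comes off a bar, or goes on, with the hook 22 to 34 mm above the bar's top edge and sideways along y (off towards -y, on towards +y)
- silver: the silver hanger; origin at its foot, at the medallion's bottom edge (within 3 mm), 117 mm below the hook point; x along the bar it hangs on, z up
- brass_grip (a point): centre of the black grip block (26 mm along its x axis, 22 mm across along its y axis, 30 mm high) on top of the wire hanger with a six-sided yellow brass medallion 38 mm across the corners, an inlay of the same metal and outline let into the block's top; the whole hanger is 152 mm high, 0.06 to 0.13 kg. None from the start if this hanger is absent
- brass_hook (a point): the underside of the brass hanger's hook where it rests on a bar, 20 mm below the grip's centre; the bar runs along its x axis. The hook is 14 mm wide inside: at +y its short leg reaches 16.5 mm down, at -y the wire goes straight down for 50 mm, then bends in under the hook. So it comes off a bar, or goes on, with the hook 22 to 34 mm above the bar's top edge and sideways along y (off towards -y, on towards +y)
- brass: the brass hanger; origin at its foot, at the medallion's bottom edge (within 3 mm), 117 mm below the hook point; x along the bar it hangs on, z up
- copper_grip (a point): centre of the black grip block (26 mm along its x axis, 22 mm across along its y axis, 30 mm high) on top of the wire hanger with a square red copper medallion 36 mm wide, an inlay of the same metal and outline let into the block's top; the whole hanger is 152 mm high, 0.06 to 0.13 kg. None from the start if this hanger is absent
- copper_hook (a point): the underside of the copper hanger's hook where it rests on a bar, 20 mm below the grip's centre; the bar runs along its x axis. The hook is 14 mm wide inside: at +y its short leg reaches 16.5 mm down, at -y the wire goes straight down for 50 mm, then bends in under the hook. So it comes off a bar, or goes on, with the hook 22 to 34 mm above the bar's top edge and sideways along y (off towards -y, on towards +y)
- copper: the copper hanger; origin at its foot, at the medallion's bottom edge (within 3 mm), 117 mm below the hook point; x along the bar it hangs on, z up
- bangle_orange_1: bystander: loose silver wire bangle with an orange stone, 70 x 86 x 28 mm, lying at the right; origin under its centre
- insert_b: bystander: loose open black card box, 74 x 86 x 34 mm, on the left of the dryer; origin under its centre
- jar_lid: the jar's lid as a body; origin at the centre of its plug's underside

How it is judged:
By the outcome, as a careful person would: the job done as asked, in the order asked, and still so for the second after the job is handed in, with the robot touching nothing.
Of silver, brass, copper only 2 to 3 are there at a start; the rules pass over those that are not, and their reading is None.
At some moment in a run one of dip_jar may be knocked a few centimetres aside while the robot is not near it.
It also fails if it takes over 208 s, if anything falls off the work surface, if the arm or the gripper's body presses on something with over 40 N, if the wrist force passes 120 N, or if a joint passes its speed limit or range.

ROBOT

A 6-joint arm with a two-finger parallel gripper is mounted at the origin on a cart in front of the work surface, level with it; the furniture and walls round the work are solid. World frame = base frame: x ahead of the robot, y to its left, z up, the work surface at z = 0. Lengths are in mm, angles in degrees, forces in N, time in s.
With the tool pointing down it reaches from about 350 to 850 mm from the base axis. Payload 8.1 kg.
Tool frame: the origin (TCP) lies on the centre line of the jaws, within the pads' length; the fingertips stand 19 mm ahead of it and the grasp point (between the pads) is the TCP; z points along the fingers, y is the line along which they close (so a half turn about z gives the same grasp; the last joint's range is limited). The gripper opens to 85 mm and grips with 20 to 120 N. Pads are 22 mm wide; open, the fingers measure 114 mm over their backs; the gripper's body (76 mm by 85 mm) begins 54 mm behind the grasp point. The pads swing forward as they close: fully open they stand 13 mm farther back than shut.
Start: joints at [58.304, 7.471, 85.268, -0, 87.261, -4.893], TCP at [270.535, 535.552, 250.292] pointing down, gripper open.
Joint ranges: [-169.43, 169.43], [-51.17, 129.36], [1.28, 143.12], [-76.62, 256.62], [0, 156.53], [-152.29, 152.29]. Speed limits (degrees/s): [136.94, 136.94, 159.86, 180, 180, 180].

INTERFACE

Orientations are given as [roll, pitch, yaw] about the fixed x, y, z axes, in that order (R = Rz(yaw) Ry(pitch) Rx(roll)).
In Python, from bench import r gives the robot as it stands. The module is installed in compiled form; this text tells all that it offers.
- The arm moves only by the tool servo_tool, never from a script. Its arguments are lists of equal length, an entry for each row: "fingers": the finger opening in m, from 0 to 0.0854; "linear": the shift along the tool's x, y, z in m, a list of three; "rotation": the turn, a rotation vector about the tool's x, y, z in degrees, a list of three. A call has 1 to 10 rows; each row is the pose to reach, as a shift and turn from the pose commanded when the call began, along the tool's axes at that moment; what a row does not reach only later rows make up. A row lasts 1/10 s, in which the tool goes at most 50 mm and 8.59 degrees, less where a joint would pass 70% of its speed; a pose out of reach is approached as far as the arm can. A call with a gripper value outside its range is refused whole. The fingers move at their own pace and stop on an object; "force" is the grip in N (left out, the last holds). Time passes only in rows, so rows that repeat a pose let the fingers close. It gives the time, the measured TCP pose, the force, the opening and the grip force at its end, in the units of the state.
- r.sense(): the state, without advancing time (a new reading comes with each control period).
- r.snapshot(name): name is "scene" or "top"; returns a dict with "frame" (384x512x3 uint8, red, green, blue), "fx", "fy", "cx", "cy" (pixels), "camera_from_world" (4x4, takes a point from world to camera coordinates). Camera axes: x right, y up, looking along -z (the intrinsics and any distortion apply to the point x, -y, -z); pixel columns grow to the right and rows downward; lengths in mm; the calibration is good to about 2 mm. A picture is of the moment at which its call begins. There is no depth.
- r.hand_in(): hands the job in; it is judged then, once.
The state is a dict: "time": time; "joint_pos": joint angles; "qd": joint speeds; "joint_efforts": joint torques, N m; "tool_pos": TCP position; "tcp_rot": TCP orientation; "ft_force": force on the tool from outside, world axes, zero at the start; "wrist_torque": the same for the moment, N m; "finger_gap": finger opening in mm; "grip_force": force on a finger pad.
Only numpy, scipy, OpenCV 4.12 (cv2) and the standard library are available. Lean on these libraries where they do the work, as an engineer would, in place of code of your own. Each camera call takes 0.05 s, during which the arm holds its last target. There are 200 camera calls.

## Working session

There is one attempt and no reset: what is moved stays moved. The work goes in short steps, Python scripts to look and compute and a tool call to move; the robot and the scene stay as the last step left them, time stands still between calls to the robot, and variables do not carry over. Pictures are saved under pics/ and viewed, at most 14 in all, crops included, and the job is handed in when it is done.

Besides the shell and the picture viewer there is one more tool, called as name(argument=value, ...), one argument or row to a line, values as JSON. servo_tool: Moves the arm, as the interface text tells. Its arguments: {"type":"object","properties":{"fingers":{"type":"array","items":{"type":"number"}},"linear":{"type":"array","items":{"type":"array","items":{"type":"number"}}},"rotation":{"type":"array","items":{"type":"array","items":{"type":"number"}}},"force":{"type":"number"}},"required":["fingers","linear","rotation"]}

```bash
mkdir -p pics; cat > h.py <<'E'
import numpy as np, cv2
from bench import r
def snap(n,f=None):
    s=r.snapshot(n)
    if f: cv2.imwrite('pics/'+f,cv2.cvtColor(s['frame'],cv2.COLOR_RGB2BGR))
    np.savez('last_'+n,**{k:v for k,v in s.items()})
    return s
def ray(n,u,v):
    s=np.load('last_'+n+'.npz');T=s['camera_from_world']
    d=np.array([(u-s['cx'])/s['fx'],-(v-s['cy'])/s['fy'],-1.])
    R=T[:3,:3];c=-R.T@T[:3,3];return c,R.T@d
def atz(n,u,v,z):
    c,d=ray(n,u,v);return c+d*(z-c[2])/d[2]
def tri(u1,v1,u2,v2):
    A=[];c1,d1=ray('scene',u1,v1);c2,d2=ray('top',u2,v2)
    t=np.linalg.lstsq(np.c_[d1,-d2],c2-c1,rcond=None)[0]
    p,q=c1+d1*t[0],c2+d2*t[1];return (p+q)/2,np.linalg.norm(p-q)
def pix(n,p):
    s=np.load('last_'+n+'.npz');T=s['camera_from_world'];q=T[:3,:3]@np.array(p,float)+T[:3,3]
    return s['cx']+s['fx']*q[0]/-q[2], s['cy']-s['fy']*q[1]/-q[2]
def crop(n,x0,y0,x1,y1,k,f):
    im=np.load('last_'+n+'.npz')['frame'][y0:y1,x0:x1]
    cv2.imwrite('pics/'+f,cv2.cvtColor(cv2.resize(im,None,fx=k,fy=k,interpolation=cv2.INTER_CUBIC),cv2.COLOR_RGB2BGR))
E
python3 - <<'E'
from h import *
np.set_printoptions(suppress=True,precision=2)
a=snap('scene');b=snap('top')
for n in('scene','top'):crop(n,0,0,512,384,1.56,n+'0.png')
for n in (a,b):
    T=n['camera_from_world'];print([k for k in n],n['fx'],n['cx'],n['cy'],-T[:3,:3].T@T[:3,3]);print(T)
print(r.sense())
E
```

```text
['frame', 'fx', 'fy', 'cx', 'cy', 'camera_from_world'] 360.9961255328531 253.9397595085847 192.35329511577356 [883.64 504.38 936.87]
[[   -0.87     0.5      0.01   501.9 ]
 [   -0.37    -0.66     0.65    55.51]
 [    0.33     0.56     0.76 -1287.62]
 [    0.       0.       0.       1.  ]]
['frame', 'fx', 'fy', 'cx', 'cy', 'camera_from_world'] 405.3050724445885 249.1854159673957 197.00788474958154 [ 288.16 -110.8  1508.52]
[[    0.      -1.      -0.01   -94.71]
 [    0.98    -0.       0.18  -550.78]
 [   -0.18    -0.01     0.98 -1434.79]
 [    0.       0.       0.       1.  ]]
{'time': 0.1, 'joint_pos': array([58.3 ,  7.51, 85.32,  0.  , 87.26, -4.89]), 'qd': array([-0.01, -0.09, -0.29,  0.05,  0.1 ,  0.04]), 'joint_efforts': array([  0.  , -57.1 , -50.19,  -0.  ,   0.01,   0.  ]), 'tool_pos': array([270.3 , 535.15, 249.37]), 'tcp_rot': array([-179.91,   -0.01,  153.2 ]), 'ft_force': array([-0.13,  0.28,  0.16]), 'wrist_torque': array([ 0.  ,  0.01, -0.04]), 'grip_force': 0.0, 'finger_gap': 85.47517412785285}
```

View pics/scene0.png

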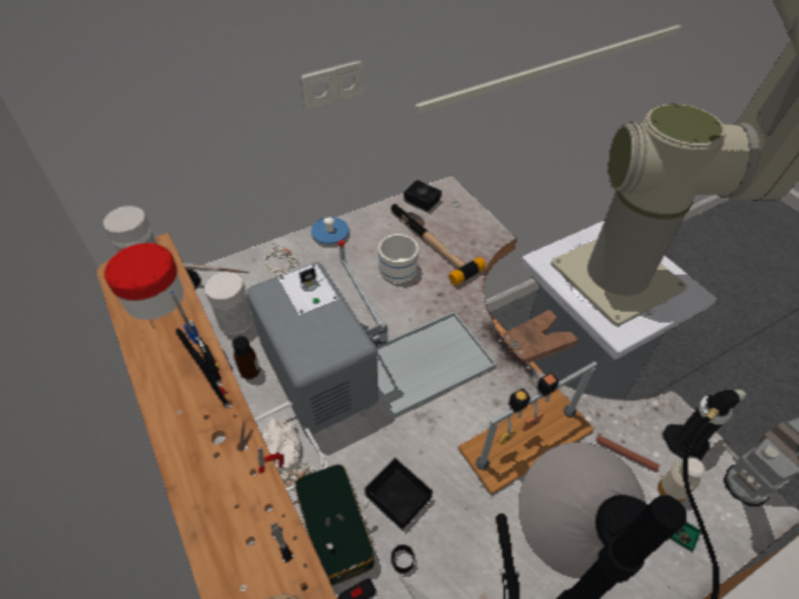

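View pics/top0.png

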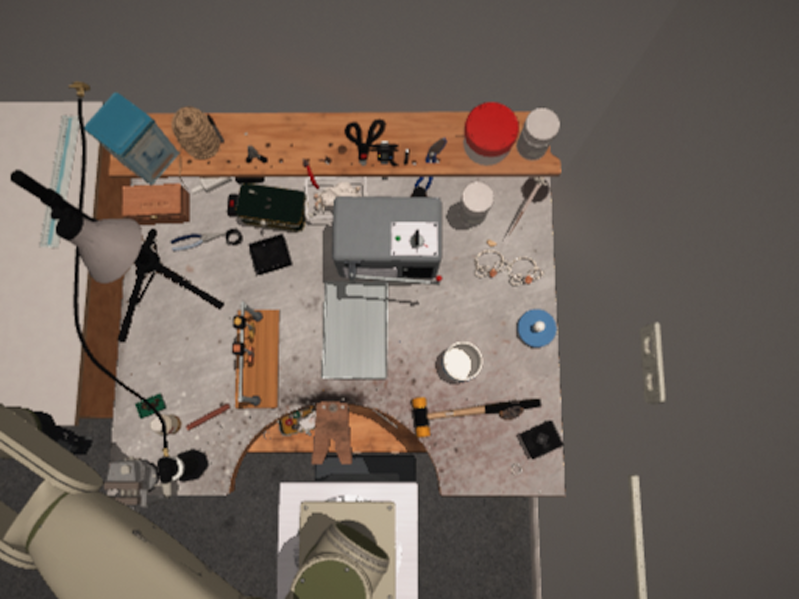

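```bash
python3 - <<'E'
from h import *
def c(n,x,y,w,h,k):
    im=np.load('last_'+n+'.npz')['frame'][y:y+h,x:x+w]
    return cv2.cvtColor(cv2.resize(im,None,fx=k,fy=k,interpolation=cv2.INTER_CUBIC),cv2.COLOR_RGB2BGR)
# each 400x300 ; top: 80x60 @5
a=np.hstack([c('top',130,190,80,75,5)[:300],c('top',205,120,80,75,5)[:300]])
b=np.hstack([c('scene',290,225,100,75,4),c('scene',155,120,100,75,4)])
cv2.imwrite('pics/c1.png',np.vstack([a,b]))
a=np.hstack([c('top',270,190,100,75,4),c('top',205,100,100,75,4)])
b=np.hstack([c('scene',190,130,100,75,4),c('scene',195,140,60,45,400/60)])
cv2.imwrite('pics/c2.png',np.vstack([a,b]))
E
```

```text
(no output)
```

View pics/c1.png

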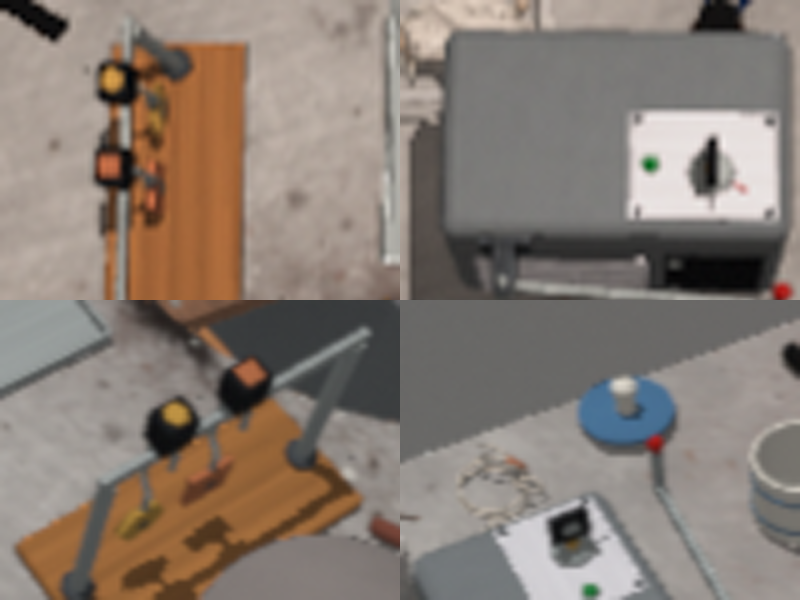

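View pics/c2.png

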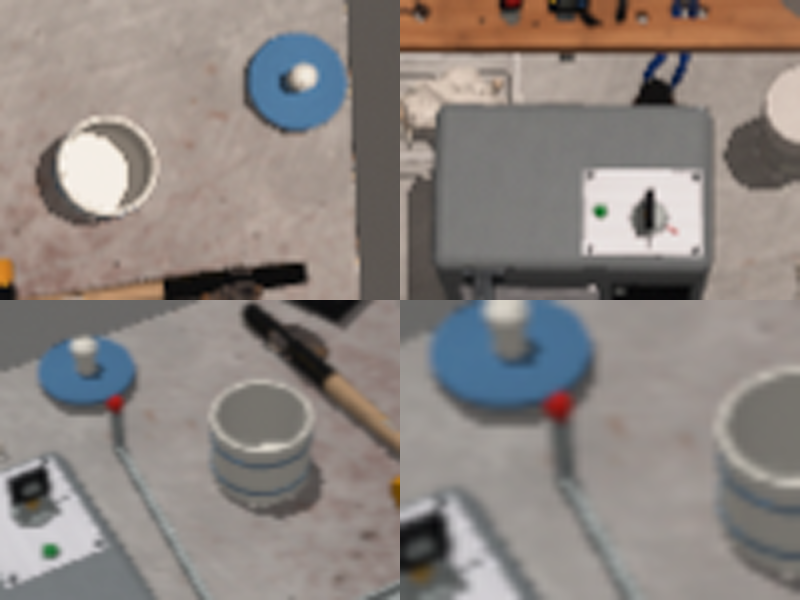

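```bash
cat >> h.py <<'E'
np.set_printoptions(suppress=True,precision=1)
E
python3 - <<'E'
from h import *
print('brass',tri(333.3,252.9,152.1,205.6),'cop',tri(351.9,242.6,151.4,222.8))
print(atz('top',152.1,205.6,205),atz('top',151.4,222.8,205))
print('peg',tri(218.4,155.3,281,177.8)); print(atz('top',281,177.8,209))
print('key',tri(197.1,175.9,267.2,151.2),atz('top',267.2,151.2,224))
print('knob',tri(210.9,140.4,345.6,208.6),atz('top',345.6,208.6,57))
print('jar',tri(255.1,157.6,296.4,230.9),atz('top',296.4,230.9,70))
print('stand bar top',atz('top',155,193.8,170),atz('top',154.2,248.7,170), 'scene',atz('scene',315.6,271.4,170),atz('scene',381.6,232.6,170))
print('arm bar',atz('top',226,176.9,170),atz('top',280.8,179.3,170))
for v in (165,168,172):print('dryer front top edge',atz('top',214,v,185), atz('top',282,v,185))
E
```

```text
brass (array([494.7, 220. , 205.3]), np.float64(0.9092988662616428)) cop (array([438.3, 219.7, 205.6]), np.float64(1.0573821318236643))
[494.5 220.5 205. ] [438.1 220.3 205. ]
peg (array([ 585.3, -200.7,  211.8]), np.float64(0.01577922211052651))
[ 585.9 -200.9  209. ]
key (array([ 673.9, -155.3,  213.9]), np.float64(2.681236536462743)) [ 672.1 -155.7  224. ]
knob (array([ 507.2, -444.7,   48.3]), np.float64(1.1190655194672894)) [ 506.4 -443.    57. ]
jar (array([ 424.3, -262.3,   74.6]), np.float64(0.4452743153831695)) [ 424.6 -262.6   70. ]
stand bar top [540.2 221.3 170. ] [356.5 216.2 170. ] scene [544.1 225.2 170. ] [330.9 219.8 170. ]
arm bar [598.2 -17.4 170. ] [ 589.6 -202.8  170. ]
dryer front top edge [635.9  22.5 185. ] [ 635.5 -206.5  185. ]
dryer front top edge [625.5  22.3 185. ] [ 625.1 -206.3  185. ]
dryer front top edge [611.7  22.1 185. ] [ 611.3 -206.1  185. ]
```

```bash
python3 - <<'E'
from h import *
for x in (494.6,438.2):
  for dy in (-9,9):
    for z in (153,135,120):
      u,v=pix('scene',(x,219+dy,z));print(x,dy,z,(u-290)*4,(v-225)*4+300)
  print('med',[( (u-290)*4,(v-225)*4+300) for u,v in [pix('scene',(x,219,z)) for z in (54,72)]])
E
```

```text
494.6 -9 153 148.76441964300966 443.71339001688443
494.6 -9 135 143.9940315854701 458.2538822893821
494.6 -9 120 140.12772832836936 470.03865785793414
494.6 9 153 166.89581142396537 466.40845709177074
494.6 9 135 161.79402862669895 480.76486996897665
494.6 9 120 157.66043161009293 492.3968088022366
med [(np.float64(132.38048230086315), np.float64(529.3730599344051)), (np.float64(136.69781817026887), np.float64(516.7300625369112))]
438.2 -9 153 220.33875322789186 404.530709354525
438.2 -9 135 214.6033301870816 419.3567542621854
438.2 -9 120 209.9522508559926 431.37977515204057
438.2 9 153 238.8919979679688 426.3134889358728
438.2 9 135 232.81503718621184 440.97607440210936
438.2 9 120 227.8884723161923 452.86296672474396
med [(np.float64(199.13234873185547), np.float64(491.35997419533237)), (np.float64(204.31227627918315), np.float64(478.42379696079))]
```

```bash
cat >> h.py <<'E'
from scipy.spatial.transform import Rotation as Ro
def go(*ts,p=None,yaw=None):
    "shifts (m) and rotvec (deg) in tool frame to each (x,y,z,yaw), tool pointing straight down"
    s=r.sense();R=Ro.from_euler('xyz',s['tcp_rot'] if yaw is None else [180,0,yaw],degrees=True)
    p=s['tool_pos'] if p is None else p
    for t in ts:
        d=R.inv().apply(np.array(t[:3])-p)/1000
        v=(R.inv()*Ro.from_euler('xyz',[180,0,t[3]],degrees=True)).as_rotvec(degrees=True)
        print(t,np.round(d,4),np.round(v,2))
E
python3 - <<'E'
from h import *
print('lamp',tri(372,327,70.5,160),tri(385,340,45,140))
go((400,235,300,180),(585.5,-200.8,300,180),(585.5,-200.8,260,180))
E
```

```text
lamp (array([607.3, 422.6, 363.5]), np.float64(8.146888006256257)) (array([642.1, 457.6, 445.6]), np.float64(11.091464228321593))
(400, 235, 300, 180) [-0.3 -0.2 -0.1] [ -0.1  -0.  -26.8]
(585.5, -200.8, 300, 180) [-0.6 -0.5 -0. ] [ -0.1  -0.  -26.8]
(585.5, -200.8, 260, 180) [-0.6 -0.5 -0. ] [ -0.1  -0.  -26.8]
```

```bash
sed -i 's/print(t,np.round(d,4),np.round(v,2))/print(t,np.round(d,4).tolist(),np.round(v,2).tolist())/' h.py; python3 -c "
from h import *
go((400,235,300,180),(585.5,-200.8,300,180))"
```

```text
(400, 235, 300, 180) [-0.2511, -0.2095, -0.0503] [-0.09, -0.03, -26.8]
(585.5, -200.8, 300, 180) [-0.6132, -0.5148, -0.0499] [-0.09, -0.03, -26.8]
```

servo_tool(
  fingers=[0.03,0.03,0.03,0.03,0.03,0.03,0.03,0.03,0.03,0.03],
  linear=[
    [0,0,-0.05],
    [-0.251,-0.2095,-0.05],
    [-0.251,-0.2095,-0.05],
    [-0.251,-0.2095,-0.05],
    [-0.251,-0.2095,-0.05],
    [-0.251,-0.2095,-0.05],
    [-0.251,-0.2095,-0.05],
    [-0.251,-0.2095,-0.05],
    [-0.251,-0.2095,-0.05],
    [-0.251,-0.2095,-0.05],
  ],
  rotation=[
    [0,0,0],
    [-0.09,-0.03,-26.8],
    [-0.09,-0.03,-26.8],
    [-0.09,-0.03,-26.8],
    [-0.09,-0.03,-26.8],
    [-0.09,-0.03,-26.8],
    [-0.09,-0.03,-26.8],
    [-0.09,-0.03,-26.8],
    [-0.09,-0.03,-26.8],
    [-0.09,-0.03,-26.8],
  ],
  force=30,
)

```text
time: 1.1
tool_pos: [400.2, 234.8, 300.0]
tcp_rot: [179.9, 0.0, 179.9]
ft_force: [0.6, 0.6, -0.7]
finger_gap: 29.7
grip_force: 0.0
```

```bash
python3 -c "
from h import *
go((585.5,-200.8,300,180),(585.5,-200.8,240,180),(585.5,-200.8,197,180))"
```

```text
(585.5, -200.8, 300, 180) [-0.1863, -0.4352, -0.0006] [0.09, 0.02, -0.13]
(585.5, -200.8, 240, 180) [-0.1863, -0.4352, 0.0594] [0.09, 0.02, -0.13]
(585.5, -200.8, 197, 180) [-0.1862, -0.4353, 0.1024] [0.09, 0.02, -0.13]
```

servo_tool(
  fingers=[0.03,0.03,0.03,0.03,0.03,0.03,0.03,0.03,0.03,0.03],
  linear=[
    [-0.186,-0.435,0],
    [-0.186,-0.435,0],
    [-0.186,-0.435,0],
    [-0.186,-0.435,0],
    [-0.186,-0.435,0],
    [-0.186,-0.435,0],
    [-0.186,-0.435,0],
    [-0.186,-0.435,0],
    [-0.186,-0.435,0],
    [-0.186,-0.435,0],
  ],
  rotation=[
    [0,0,0],
    [0,0,0],
    [0,0,0],
    [0,0,0],
    [0,0,0],
    [0,0,0],
    [0,0,0],
    [0,0,0],
    [0,0,0],
    [0,0,0],
  ],
)

```text
time: 2.1
tool_pos: [587.2, -201.8, 298.6]
tcp_rot: [179.9, -0.0, 180.0]
ft_force: [0.1, 1.0, -0.1]
finger_gap: 30.1
grip_force: 0.0
```

```bash
python3 -c "
from h import *
go((585.5,-200.8,197,180))"
```

```text
(585.5, -200.8, 197, 180) [0.0017, 0.0009, 0.1016] [0.08, -0.01, -0.04]
```

servo_tool(
  fingers=[0.03,0.03,0.03,0.03,0.0,0.0,0.0,0.0,0.0,0.0],
  linear=[
    [0.001,0.0,0.05],
    [0.001,0.0,0.08],
    [0.001,0.0,0.102],
    [0.001,0.0,0.102],
    [0.001,0.0,0.102],
    [0.001,0.0,0.102],
    [0.001,0.0,0.102],
    [0.001,0.0,0.102],
    [0.001,0.0,0.102],
    [0.001,0.0,0.102],
  ],
  rotation=[
    [0,0,0],
    [0,0,0],
    [0,0,0],
    [0,0,0],
    [0,0,0],
    [0,0,0],
    [0,0,0],
    [0,0,0],
    [0,0,0],
    [0,0,0],
  ],
)

```text
time: 3.1
tool_pos: [585.3, -201.1, 198.5]
tcp_rot: [-179.9, 0.1, 180.0]
ft_force: [0.5, -10.7, -11.4]
finger_gap: 10.1
grip_force: 29.1
```

```bash
python3 -c "
from h import *
s=r.sense();print(s['ft_force'],s['wrist_torque'],s['finger_gap'])
p=s['tool_pos'];d=np.radians(2.7)
h=p[:2]+187*np.array([np.sin(d),np.cos(d)]);print(p,h)
for a in range(8,89,8):
    t=-np.pi/2-d-np.radians(a); t=np.pi+np.pi/2-d-np.radians(a)
    q=h+187*np.array([np.cos(t),np.sin(t)]);go((q[0],q[1],p[2],180-a))"
```

```text
[  0.5 -10.7 -11.4] [-1.4 -0.1 -0. ] 10.060167335093873
[ 585.3 -201.1  198.5] [594.1 -14.3]
(np.float64(559.3762723710603), np.float64(-198.06287479712847), np.float64(198.49132411784024), 172) [0.0259, 0.003, -0.0] [-0.1, 0.07, 7.96]
(np.float64(534.1413002086417), np.float64(-191.4426037819798), np.float64(198.49132411784024), 164) [0.0512, 0.0096, -0.0001] [-0.1, 0.08, 15.96]
(np.float64(510.07327670699067), np.float64(-181.37473146077807), np.float64(198.49132411784024), 156) [0.0752, 0.0197, -0.0001] [-0.09, 0.09, 23.96]
(np.float64(487.64065856659545), np.float64(-168.05521751622035), np.float64(198.49132411784024), 148) [0.0977, 0.033, -0.0002] [-0.08, 0.09, 31.96]
(np.float64(467.28007118283404), np.float64(-151.74331113651493), np.float64(198.49132411784024), 140) [0.118, 0.0493, -0.0002] [-0.08, 0.1, 39.96]
(np.float64(449.3878102293066), np.float64(-132.7565050248243), np.float64(198.49132411784024), 132) [0.1359, 0.0683, -0.0003] [-0.07, 0.11, 47.96]
(np.float64(434.31212821332826), np.float64(-111.46435576494069), np.float64(198.49132411784024), 124) [0.151, 0.0895, -0.0003] [-0.07, 0.11, 55.96]
(np.float64(422.34645613700593), np.float64(-88.28129082274693), np.float64(198.49132411784024), 116) [0.163, 0.1127, -0.0004] [-0.06, 0.12, 63.96]
(np.float64(413.723692196555), np.float64(-63.65854218699719), np.float64(198.49132411784024), 108) [0.1717, 0.1373, -0.0005] [-0.05, 0.12, 71.96]
(np.float64(408.6116686838277), np.float64(-38.07536365192496), np.float64(198.49132411784024), 100) [0.1768, 0.1629, -0.0005] [-0.04, 0.13, 79.96]
(np.float64(407.10988532165874), np.float64(-12.029702687281244), np.float64(198.49132411784024), 92) [0.1783, 0.1889, -0.0006] [-0.03, 0.13, 87.96]
```

servo_tool(
  fingers=[0,0,0,0,0,0,0],
  linear=[
    [0,-0.0007,0],
    [0.013,0.0,0],
    [0.0259,0.0023,0],
    [0.0385,0.005,0],
    [0.0512,0.0089,0],
    [0.0752,0.019,0],
    [0.0752,0.019,0],
  ],
  rotation=[
    [0,0,0],
    [0,0,0],
    [0,0,0],
    [0,0,0],
    [0,0,0],
    [0,0,0],
    [0,0,0],
  ],
  force=20,
)

```text
time: 3.8
tool_pos: [508.6, -179.1, 198.5]
tcp_rot: [179.9, 0.0, -180.0]
ft_force: [-0.6, 0.6, -11.4]
finger_gap: 10.8
grip_force: 29.0
```

servo_tool(
  fingers=[0,0,0,0,0,0,0,0,0],
  linear=[
    [0.0115,0.007,0],
    [0.0225,0.014,0],
    [0.0428,0.0303,0],
    [0.0607,0.0493,0],
    [0.0758,0.0705,0],
    [0.0878,0.0937,0],
    [0.0965,0.1183,0],
    [0.1016,0.1439,0],
    [0.1016,0.1439,0],
  ],
  rotation=[
    [0,0,0],
    [0,0,0],
    [0,0,0],
    [0,0,0],
    [0,0,0],
    [0,0,0],
    [0,0,0],
    [0,0,0],
    [0,0,0],
  ],
)

```text
time: 4.7
tool_pos: [406.7, -34.3, 198.4]
tcp_rot: [179.9, -0.1, -179.9]
ft_force: [-13.2, -1.3, -3.4]
finger_gap: 10.7
grip_force: 28.6
```

servo_tool(
  fingers=[0,0,0,0,0,0],
  linear=[
    [0.002,0.0,0],
    [0.003,0.012,0],
    [0.0035,0.02,0],
    [0.0035,0.024,0],
    [0.0035,0.027,0],
    [0.0035,0.027,0],
  ],
  rotation=[
    [0,0,0],
    [0,0,0],
    [0,0,0],
    [0,0,0],
    [0,0,0],
    [0,0,0],
  ],
)

```text
time: 5.3
tool_pos: [405.0, -9.0, 198.4]
tcp_rot: [179.9, 0.1, -180.0]
ft_force: [-4.0, 1.4, -4.2]
finger_gap: 10.3
grip_force: 27.2
```

servo_tool(
  fingers=[0,0,0,0,0,0],
  linear=[
    [0,0.002,0],
    [0,0.004,0],
    [0,0.006,0],
    [0,0.007,0],
    [0,0.007,0],
    [0,0.007,0],
  ],
  rotation=[
    [0,0,0],
    [0,0,0],
    [0,0,0],
    [0,0,0],
    [0,0,0],
    [0,0,0],
  ],
)

```text
time: 5.9
tool_pos: [405.0, -6.3, 198.3]
tcp_rot: [-179.7, 0.1, 179.8]
ft_force: [-4.3, -22.3, -4.5]
finger_gap: 10.8
grip_force: 27.6
```

servo_tool(
  fingers=[0,0.03,0.03,0.03,0.03,0.03,0.03,0.03,0.03,0.03],
  linear=[
    [0,-0.004,0],
    [0,-0.004,0],
    [0,-0.004,0],
    [0,-0.004,0],
    [0,-0.004,-0.05],
    [0,-0.004,-0.1],
    [0.05,0.15,-0.1],
    [0.05,0.15,-0.1],
    [0.0,0.15,-0.1],
    [0.0,0.15,-0.1],
  ],
  rotation=[
    [0,0,0],
    [0,0,0],
    [0,0,0],
    [0,0,0],
    [0,0,0],
    [0,0,0],
    [0,0,0],
    [0,0,0],
    [0,0,0],
    [0,0,0],
  ],
)

```text
time: 6.9
tool_pos: [405.2, 151.1, 298.9]
tcp_rot: [179.8, 0.2, -179.8]
ft_force: [0.4, -1.6, -0.4]
finger_gap: 29.8
grip_force: 0.0
```

```bash
python3 - <<'E'
from h import *
snap('scene');snap('top')
def c(n,x,y,w,h,k):
    im=np.load('last_'+n+'.npz')['frame'][y:y+h,x:x+w]
    return cv2.cvtColor(cv2.resize(im,None,fx=k,fy=k,interpolation=cv2.INTER_CUBIC),cv2.COLOR_RGB2BGR)
a=np.hstack([c('top',200,165,100,75,4),c('top',270,190,100,75,4)])
b=np.hstack([c('scene',190,165,100,75,4),c('scene',270,190,133,100,3)[:300,:400]])
b=np.hstack([b[:, :400],c('scene',270,200,100,75,4)])
cv2.imwrite('pics/c3.png',np.vstack([a,b]))
print(r.sense()['tool_pos'])
E
```

```text
[405.  149.6 298.4]
```

View pics/c3.png

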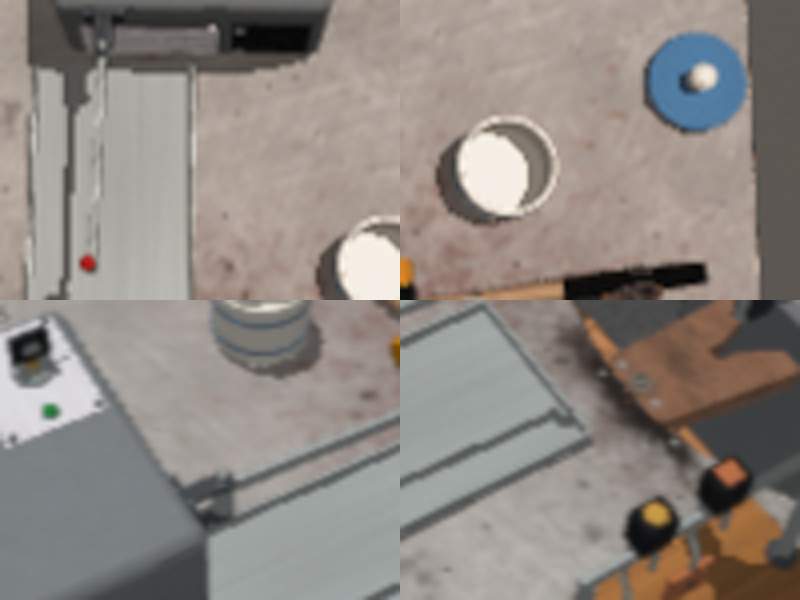

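```bash
python3 - <<'E'
from h import *
f=lambda u,v:(200+(u+.5)/4-.5,165+(v+.5)/4-.5)
print('ball',atz('top',*f(88,263),209),'bar',atz('top',*f(95.5,240),170),atz('top',*f(102,80),170),'hinge',atz('top',*f(103,48),170))
go((494.6,219.5,290,180),(494.6,219.5,190,180))
E
```

```text
ball [413.1  -8.  209. ] bar [435.9 -10.9 170. ] [571.5 -14.8 170. ] hinge [599.2 -15.3 170. ]
(494.6, 219.5, 290, 180) [-0.0898, 0.0695, 0.0086] [0.12, 0.08, 0.22]
(494.6, 219.5, 190, 180) [-0.0897, 0.0693, 0.1086] [0.12, 0.08, 0.22]
```

servo_tool(
  fingers=[0.05,0.05,0.05,0.05,0.05,0.05,0.05,0.05],
  linear=[
    [-0.0897,0.07,0.008],
    [-0.0897,0.07,0.008],
    [-0.0897,0.07,0.008],
    [-0.0897,0.07,0.05],
    [-0.0897,0.07,0.08],
    [-0.0897,0.07,0.106],
    [-0.0897,0.07,0.106],
    [-0.0897,0.07,0.106],
  ],
  rotation=[
    [0.1,0.1,-1.3],
    [0.1,0.1,-1.3],
    [0.1,0.1,-1.3],
    [0.1,0.1,-1.3],
    [0.1,0.1,-1.3],
    [0.1,0.1,-1.3],
    [0.1,0.1,-1.3],
    [0.1,0.1,-1.3],
  ],
)

```text
time: 7.8
tool_pos: [494.6, 216.8, 192.9]
tcp_rot: [-180.0, -0.1, -178.7]
ft_force: [0.6, 0.2, 0.9]
finger_gap: 49.8
grip_force: 0.0
```

servo_tool(
  fingers=[0.0,0.0,0.0,0.0,0.0,0.0],
  linear=[
    [0,0,0],
    [0,0,0],
    [0,0,0],
    [0,0,0],
    [0,0,0],
    [0,0,0],
  ],
  rotation=[
    [0,0,0],
    [0,0,0],
    [0,0,0],
    [0,0,0],
    [0,0,0],
    [0,0,0],
  ],
  force=30,
)

```text
time: 8.4
tool_pos: [495.8, 217.8, 194.6]
tcp_rot: [180.0, 0.2, -178.7]
ft_force: [0.6, -0.3, 6.5]
finger_gap: 21.3
grip_force: 36.3
```

servo_tool(
  fingers=[0.0,0.0,0.0,0.0,0.0,0.0,0.0,0.0],
  linear=[
    [0,0,-0.014],
    [0,0,-0.028],
    [0,0,-0.028],
    [0,-0.01,-0.028],
    [0,-0.03,-0.028],
    [0,-0.05,-0.028],
    [0,-0.06,-0.028],
    [0,-0.06,-0.028],
  ],
  rotation=[
    [0,0,0],
    [0,0,0],
    [0,0,0],
    [0,0,0],
    [0,0,0],
    [0,0,0],
    [0,0,0],
    [0,0,0],
  ],
)

```text
time: 9.2
tool_pos: [495.8, 156.0, 219.9]
tcp_rot: [-180.0, -0.1, -178.8]
ft_force: [0.8, 0.6, -0.7]
finger_gap: 21.3
grip_force: 35.3
```

servo_tool(
  fingers=[0.0,0.0,0.0,0.0,0.0,0.0,0.0,0.0,0.0,0.0],
  linear=[
    [0,0,-0.04],
    [0,0,-0.08],
    [0,0,-0.13],
    [0,0,-0.17],
    [0.035,-0.04,-0.17],
    [0.035,-0.08,-0.17],
    [0.035,-0.12,-0.17],
    [0.035,-0.16,-0.17],
    [0.035,-0.2,-0.17],
    [0.035,-0.22,-0.17],
  ],
  rotation=[
    [0,0,0],
    [0,0,0],
    [0,0,0],
    [0,0,0],
    [0,0,0.5],
    [0,0,1.3],
    [0,0,1.3],
    [0,0,1.3],
    [0,0,1.3],
    [0,0,1.3],
  ],
)

```text
time: 10.2
tool_pos: [466.0, -65.4, 390.3]
tcp_rot: [-180.0, -0.1, 179.9]
ft_force: [0.3, 0.1, -1.1]
finger_gap: 21.3
grip_force: 35.2
```

```bash
python3 - <<'E'
from h import *
snap('scene');snap('top')
s=r.sense();p=s['tool_pos'];print(p,s['finger_gap'],s['ft_force'])
def c(n,x,y,w,h,k):
    im=np.load('last_'+n+'.npz')['frame'][y:y+h,x:x+w]
    return cv2.cvtColor(cv2.resize(im,None,fx=k,fy=k,interpolation=cv2.INTER_CUBIC),cv2.COLOR_RGB2BGR)
u,v=pix('scene',p-[0,0,70]);x,y=int(u)-50,int(v)-56;print(x,y)
cv2.imwrite('pics/c4.png',np.hstack([c('scene',x,y,100,112,4),c('top',270,190,100,112,4)]))
go((424.4,-262.4,330,180),p=p)
E
```

```text
[466.1 -65.1 390.1] 21.6742859221686 [-0.3  0.3 -1.9]
231 84
(424.4, -262.4, 330, 180) [0.041, -0.1974, 0.0602] [-0.03, -0.08, -0.19]
```

View pics/c4.png

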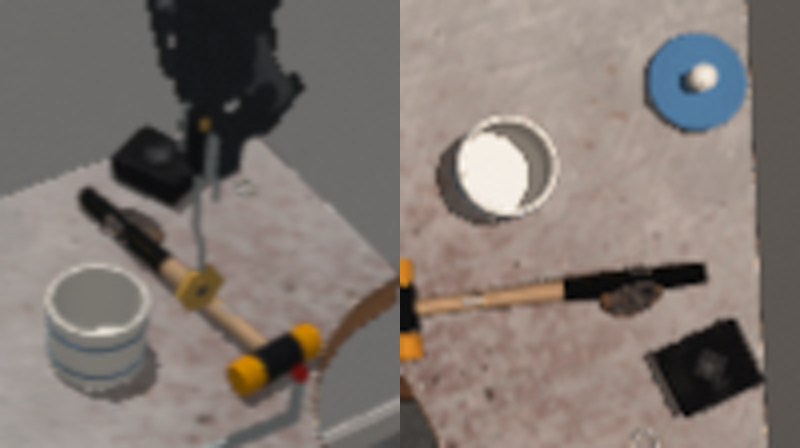

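```bash
python3 - <<'E'
from h import *
print(pix('scene',(466,-65,267)))
c,d=ray('scene',280.4,155.9)
print([ (c+d*t)[:] for t in [(267-c[2])/d[2]]])
E
```

```text
(np.float64(279.7299584147319), np.float64(155.800615925481))
[array([464.6, -63.8, 267. ])]
```

servo_tool(
  fingers=[0.0,0.0,0.0,0.0,0.0,0.0,0.0,0.0,0.0],
  linear=[
    [0.01,-0.04,0],
    [0.02,-0.09,0],
    [0.03,-0.14,0],
    [0.041,-0.18,0.02],
    [0.041,-0.1974,0.06],
    [0.041,-0.1974,0.08],
    [0.041,-0.1974,0.1],
    [0.041,-0.1974,0.1],
    [0.041,-0.1974,0.1],
  ],
  rotation=[
    [0,0,0],
    [0,0,0],
    [0,0,0],
    [0,0,0],
    [0,0,0],
    [0,0,0],
    [0,0,0],
    [0,0,0],
    [0,0,0],
  ],
)

```text
time: 11.2
tool_pos: [425.5, -259.7, 290.9]
tcp_rot: [180.0, -0.1, -179.9]
ft_force: [-0.8, 0.8, -0.9]
finger_gap: 21.6
grip_force: 35.2
```

servo_tool(
  fingers=[0.0,0.0,0.0,0.0,0.0,0.0,0.0,0.0,0.0,0.0],
  linear=[
    [0,0,0.03],
    [0,-0.001,0.06],
    [0,-0.001,0.09],
    [0,-0.001,0.115],
    [0,-0.001,0.13],
    [0,-0.001,0.135],
    [0,-0.001,0.135],
    [0,-0.001,0.135],
    [0,-0.001,0.135],
    [0,-0.001,0.135],
  ],
  rotation=[
    [0,0,0],
    [0,0,0],
    [0,0,0],
    [0,0,0],
    [0,0,0],
    [0,0,0],
    [0,0,0],
    [0,0,0],
    [0,0,0],
    [0,0,0],
  ],
)

```text
time: 12.2
tool_pos: [425.5, -262.2, 156.8]
tcp_rot: [-179.9, 0.0, 180.0]
ft_force: [-0.4, 0.3, -0.6]
finger_gap: 21.5
grip_force: 35.2
```

servo_tool(
  fingers=[0.0,0.0,0.0,0.0,0.0,0.0,0.0,0.0,0.0,0.0],
  linear=[
    [0,0,0],
    [0,0,0],
    [0,0,0],
    [0,0,0],
    [0,0,-0.03],
    [0,0,-0.07],
    [0,0,-0.11],
    [0,0,-0.15],
    [0,0,-0.15],
    [0,0,-0.15],
  ],
  rotation=[
    [0,0,0],
    [0,0,0],
    [0,0,0],
    [0,0,0],
    [0,0,0],
    [0,0,0],
    [0,0,0],
    [0,0,0],
    [0,0,0],
    [0,0,0],
  ],
)

```text
time: 13.2
tool_pos: [425.5, -262.0, 306.7]
tcp_rot: [-179.9, 0.1, -180.0]
ft_force: [0.1, 0.0, -0.8]
finger_gap: 21.7
grip_force: 35.3
```

```bash
python3 - <<'E'
from h import *
go((535,-80,306,178),(535,-80,222.5,178),(535,-14,222.5,178))
E
```

```text
(535, -80, 306, 178) [-0.1095, 0.182, 0.0005] [-0.11, 0.07, 2.0]
(535, -80, 222.5, 178) [-0.1094, 0.1822, 0.084] [-0.11, 0.07, 2.0]
(535, -14, 222.5, 178) [-0.1094, 0.2482, 0.0839] [-0.11, 0.07, 2.0]
```

servo_tool(
  fingers=[0.0,0.0,0.0,0.0,0.0,0.0,0.0,0.0,0.0,0.0],
  linear=[
    [-0.02,0.035,0],
    [-0.045,0.075,0],
    [-0.07,0.115,0],
    [-0.09,0.15,0.02],
    [-0.109,0.182,0.05],
    [-0.109,0.182,0.084],
    [-0.109,0.182,0.084],
    [-0.109,0.21,0.084],
    [-0.109,0.232,0.084],
    [-0.109,0.232,0.084],
  ],
  rotation=[
    [0,0,0],
    [0,0,1],
    [0,0,2],
    [0,0,2],
    [0,0,2],
    [0,0,2],
    [0,0,2],
    [0,0,2],
    [0,0,2],
    [0,0,2],
  ],
)

```text
time: 14.2
tool_pos: [533.6, -28.4, 221.9]
tcp_rot: [180.0, -0.1, 178.1]
ft_force: [-0.1, -0.1, -0.7]
finger_gap: 21.6
grip_force: 35.3
```

servo_tool(
  fingers=[0.0,0.0,0.0,0.0],
  linear=[
    [0,0.008,0],
    [0,0.016,0],
    [0,0.016,0],
    [0,0.016,0],
  ],
  rotation=[
    [0,0,0],
    [0,0,0],
    [0,0,0],
    [0,0,0],
  ],
)

```text
time: 14.6
tool_pos: [534.5, -14.0, 221.5]
tcp_rot: [-180.0, -0.0, 178.0]
ft_force: [0.6, -1.0, 0.0]
finger_gap: 21.5
grip_force: 35.3
```

```bash
python3 - <<'E'
from h import *
snap('scene');snap('top')
s=r.sense();p=s['tool_pos'];print(p,s['finger_gap'],s['ft_force'],s['tcp_rot'])
def c(n,x,y,w,h,k):
    im=np.load('last_'+n+'.npz')['frame'][y:y+h,x:x+w]
    return cv2.cvtColor(cv2.resize(im,None,fx=k,fy=k,interpolation=cv2.INTER_CUBIC),cv2.COLOR_RGB2BGR)
u,v=pix('scene',p-[0,0,50]);x,y=int(u)-40,int(v)-45;print(x,y)
u,v=pix('top',p-[0,0,50]);x2,y2=int(u)-40,int(v)-45;print(x2,y2)
cv2.imwrite('pics/c5.png',np.hstack([c('scene',x,y,80,90,5),c('top',x2,y2,80,90,5)]))
E
```

```text
[534.5 -14.1 221.4] 21.105475650908517 [-1.1 -0.2 -0.3] [-180.    -0.1  178. ]
226 155
184 150
```

View pics/c5.png

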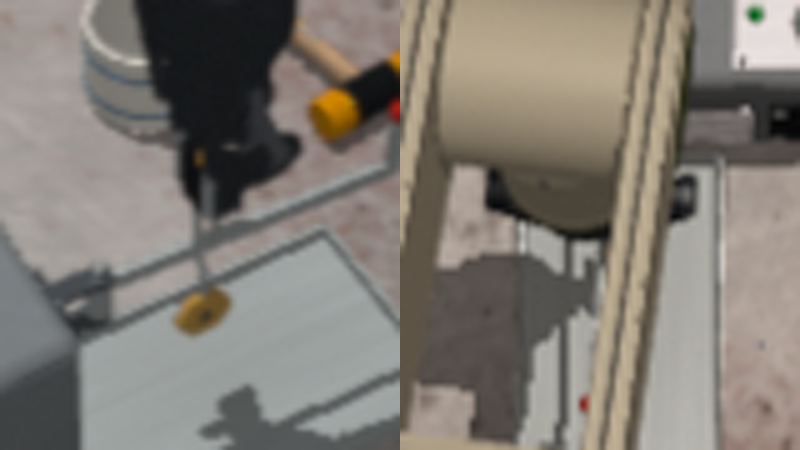

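servo_tool(
  fingers=[0.0,0.0,0.0,0.0,0.0],
  linear=[
    [0,0,0.01],
    [0,0,0.02],
    [0,0,0.026],
    [0,0,0.026],
    [0,0,0.026],
  ],
  rotation=[
    [0,0,0],
    [0,0,0],
    [0,0,0],
    [0,0,0],
    [0,0,0],
  ],
)

```text
time: 15.2
tool_pos: [534.2, -13.7, 194.9]
tcp_rot: [-180.0, -0.1, 178.0]
ft_force: [-1.6, -0.7, 1.6]
finger_gap: 21.4
grip_force: 35.6
```

Touching just about; release and rise.

servo_tool(
  fingers=[0.0,0.05,0.05,0.05,0.05,0.05,0.05,0.05,0.05,0.05],
  linear=[
    [0,0,0.001],
    [0,0,0.001],
    [0,0,0.001],
    [0,0,0.001],
    [0,0,0.001],
    [0,0,-0.02],
    [0,0,-0.06],
    [0,0,-0.1],
    [0.04,0.03,-0.1],
    [0.08,0.06,-0.1],
  ],
  rotation=[
    [0,0,0],
    [0,0,0],
    [0,0,0],
    [0,0,0],
    [0,0,0],
    [0,0,0],
    [0,0,0],
    [0,0,0],
    [0,0,0],
    [0,0,0],
  ],
)

```text
time: 16.2
tool_pos: [457.1, 49.2, 297.0]
tcp_rot: [-180.0, 0.1, 177.9]
ft_force: [-0.0, 2.8, -0.1]
finger_gap: 50.1
grip_force: 0.0
```

servo_tool(
  fingers=[0.05,0.05,0.05,0.05,0.05],
  linear=[
    [0,0.05,0],
    [0,0.09,0],
    [0,0.13,0],
    [0,0.13,0],
    [0,0.13,0],
  ],
  rotation=[
    [0,0,0],
    [0,0,0],
    [0,0,0],
    [0,0,0],
    [0,0,0],
  ],
)

```text
time: 16.7
tool_pos: [461.0, 179.8, 295.2]
tcp_rot: [-180.0, -0.1, 178.1]
ft_force: [0.3, -0.5, 0.2]
finger_gap: 50.3
grip_force: 0.0
```

```bash
python3 - <<'E'
from h import *
snap('scene');snap('top')
s=r.sense();p=s['tool_pos'];print(p,s['finger_gap'],s['ft_force'],s['tcp_rot'])
def c(n,x,y,w,h,k):
    im=np.load('last_'+n+'.npz')['frame'][y:y+h,x:x+w]
    return cv2.cvtColor(cv2.resize(im,None,fx=k,fy=k,interpolation=cv2.INTER_CUBIC),cv2.COLOR_RGB2BGR)
a=np.hstack([c('top',190,165,100,75,4),c('top',270,190,100,75,4)])
b=np.hstack([c('scene',220,150,100,75,4),c('scene',300,210,100,75,4)])
cv2.imwrite('pics/c6.png',np.vstack([a,b]))
go((438.2,219,290,181.5),(438.2,219,193,181.5))
E
```

```text
[461.3 178.4 295.3] 50.17479831543657 [-0.5  0.3  0.1] [-180.    -0.1  178. ]
(438.2, 219, 290, 181.5) [0.0245, 0.0398, 0.0053] [-0.05, -0.06, -3.52]
(438.2, 219, 193, 181.5) [0.0245, 0.0399, 0.1023] [-0.05, -0.06, -3.52]
```

View pics/c6.png

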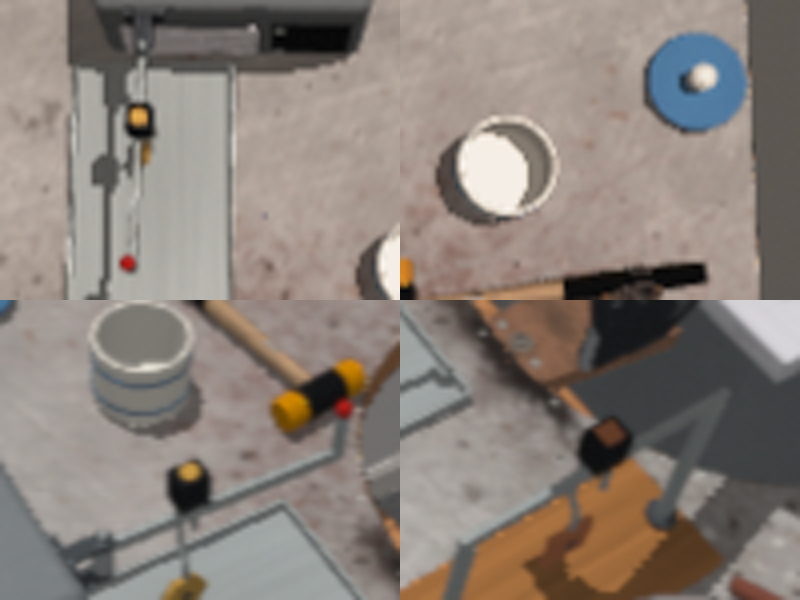

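servo_tool(
  fingers=[0.05,0.05,0.05,0.05,0.05,0.05,0.05],
  linear=[
    [0.0245,0.038,0.005],
    [0.0245,0.0395,0.005],
    [0.0245,0.0395,0.04],
    [0.0245,0.0395,0.08],
    [0.0245,0.0395,0.101],
    [0.0245,0.0395,0.101],
    [0.0245,0.0395,0.101],
  ],
  rotation=[
    [0,0,-3.5],
    [0,0,-3.5],
    [0,0,-3.5],
    [0,0,-3.5],
    [0,0,-3.5],
    [0,0,-3.5],
    [0,0,-3.5],
  ],
)

```text
time: 17.5
tool_pos: [438.5, 218.4, 195.0]
tcp_rot: [-180.0, -0.1, -178.6]
ft_force: [0.3, 0.0, 1.0]
finger_gap: 49.9
grip_force: 0.0
```

servo_tool(
  fingers=[0.0,0.0,0.0,0.0,0.0,0.0],
  linear=[
    [0,0,0],
    [0,0,0],
    [0,0,0],
    [0,0,0],
    [0,0,0],
    [0,0,0],
  ],
  rotation=[
    [0,0,0],
    [0,0,0],
    [0,0,0],
    [0,0,0],
    [0,0,0],
    [0,0,0],
  ],
  force=30,
)

```text
time: 18.1
tool_pos: [439.1, 219.7, 196.3]
tcp_rot: [180.0, 0.1, -178.5]
ft_force: [0.5, 0.0, 6.7]
finger_gap: 21.5
grip_force: 35.9
```

servo_tool(
  fingers=[0.0,0.0,0.0,0.0,0.0,0.0,0.0,0.0],
  linear=[
    [0,0,-0.014],
    [0,0,-0.028],
    [0,0,-0.028],
    [0,-0.01,-0.028],
    [0,-0.03,-0.028],
    [0,-0.05,-0.028],
    [0,-0.06,-0.028],
    [0,-0.06,-0.028],
  ],
  rotation=[
    [0,0,0],
    [0,0,0],
    [0,0,0],
    [0,0,0],
    [0,0,0],
    [0,0,0],
    [0,0,0],
    [0,0,0],
  ],
)

```text
time: 18.9
tool_pos: [439.6, 158.0, 222.0]
tcp_rot: [-180.0, -0.1, -178.6]
ft_force: [-0.7, 0.1, -0.8]
finger_gap: 21.2
grip_force: 35.0
```

servo_tool(
  fingers=[0.0,0.0,0.0,0.0,0.0,0.0,0.0,0.0,0.0,0.0],
  linear=[
    [0,0,-0.04],
    [0,0,-0.08],
    [0,0,-0.13],
    [0,0,-0.17],
    [0,-0.04,-0.17],
    [0,-0.08,-0.17],
    [0,-0.12,-0.17],
    [0,-0.16,-0.17],
    [0,-0.2,-0.17],
    [0,-0.22,-0.17],
  ],
  rotation=[
    [0,0,0],
    [0,0,0],
    [0,0,0],
    [0,0,0],
    [0,0,0.5],
    [0,0,1.4],
    [0,0,1.4],
    [0,0,1.4],
    [0,0,1.4],
    [0,0,1.4],
  ],
)

```text
time: 19.9
tool_pos: [445.5, -62.7, 392.2]
tcp_rot: [-180.0, -0.1, 180.0]
ft_force: [0.4, 1.3, -0.8]
finger_gap: 21.0
grip_force: 35.0
```

```bash
python3 - <<'E'
from h import *
old=np.load('last_top.npz')['frame'].astype(int);snap('top');snap('scene')
new=np.load('last_top.npz')['frame'].astype(int)
print('jar change',np.abs(new-old)[205:255,275:320].mean())
go((424.4,-262.4,290,180))
E
```

```text
jar change 26.379703703703704
(424.4, -262.4, 290, 180) [0.0207, -0.2, 0.1022] [-0.03, -0.08, -0.09]
```

Something changed near the jar (jar knocked, or arm/shadow in view); look.

```bash
python3 - <<'E'
from h import *
def c(n,x,y,w,h,k):
    im=np.load('last_'+n+'.npz')['frame'][y:y+h,x:x+w]
    return cv2.cvtColor(cv2.resize(im,None,fx=k,fy=k,interpolation=cv2.INTER_CUBIC),cv2.COLOR_RGB2BGR)
cv2.imwrite('pics/c7.png',np.hstack([c('scene',215,110,100,112,4),c('top',255,190,100,112,4)]))
E
```

```text
(no output)
```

View pics/c7.png

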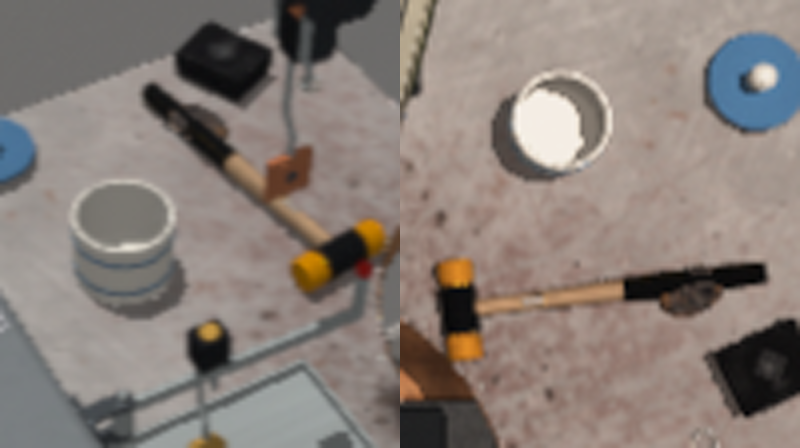

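```bash
python3 - <<'E'
from h import *
print(tri(245.4,163.6,295.1,219.6),atz('top',295.1,219.6,70))
go((460,-260,292,180))
E
```

```text
(array([ 464.9, -258.7,   68.7]), np.float64(0.5057245511594445)) [ 464.9 -258.8   70. ]
(460, -260, 292, 180) [-0.0148, -0.1975, 0.1002] [-0.03, -0.08, -0.09]
```

servo_tool(
  fingers=[0.0,0.0,0.0,0.0,0.0,0.0,0.0,0.0,0.0],
  linear=[
    [-0.005,-0.04,0],
    [-0.01,-0.09,0],
    [-0.015,-0.14,0],
    [-0.019,-0.18,0.02],
    [-0.0194,-0.1963,0.06],
    [-0.0194,-0.1963,0.08],
    [-0.0194,-0.1963,0.1],
    [-0.0194,-0.1963,0.1],
    [-0.0194,-0.1963,0.1],
  ],
  rotation=[
    [0,0,0],
    [0,0,0],
    [0,0,0],
    [0,0,0],
    [0,0,0],
    [0,0,0],
    [0,0,0],
    [0,0,0],
    [0,0,0],
  ],
)

```text
time: 20.9
tool_pos: [465.6, -255.9, 292.8]
tcp_rot: [180.0, -0.1, -179.8]
ft_force: [0.1, 0.2, -1.7]
finger_gap: 21.9
grip_force: 34.9
```

servo_tool(
  fingers=[0.0,0.0,0.0,0.0,0.0,0.0,0.0,0.0,0.0,0.0],
  linear=[
    [0,0,0.03],
    [0,0,0.06],
    [0,0,0.09],
    [0,0,0.115],
    [0,0,0.13],
    [0,0,0.135],
    [0,0,0.135],
    [0,0,0.135],
    [0,0,0.135],
    [0,0,0.135],
  ],
  rotation=[
    [0,0,0],
    [0,0,0],
    [0,0,0],
    [0,0,0],
    [0,0,0],
    [0,0,0],
    [0,0,0],
    [0,0,0],
    [0,0,0],
    [0,0,0],
  ],
)

```text
time: 21.9
tool_pos: [465.7, -257.3, 158.8]
tcp_rot: [-179.9, 0.0, -179.9]
ft_force: [0.3, -0.1, -0.6]
finger_gap: 21.4
grip_force: 34.9
```

servo_tool(
  fingers=[0.0,0.0,0.0,0.0,0.0,0.0,0.0,0.0,0.0,0.0],
  linear=[
    [0,0,0],
    [0,0,0],
    [0,0,0],
    [0,0,0],
    [0,0,-0.03],
    [0,0,-0.07],
    [0,0,-0.11],
    [0,0,-0.15],
    [0,0,-0.15],
    [0,0,-0.15],
  ],
  rotation=[
    [0,0,0],
    [0,0,0],
    [0,0,0],
    [0,0,0],
    [0,0,0],
    [0,0,0],
    [0,0,0],
    [0,0,0],
    [0,0,0],
    [0,0,0],
  ],
)

```text
time: 22.9
tool_pos: [465.8, -257.2, 308.8]
tcp_rot: [-179.9, 0.1, -179.9]
ft_force: [-1.0, -0.0, -1.7]
finger_gap: 21.8
grip_force: 35.0
```

```bash
python3 - <<'E'
from h import *
print(r.sense()['ft_force'])
go((472,-80,306,178),(472,-80,224,178),(472,-12,224,178))
E
```

```text
[-1.  -0.  -1.7]
(472, -80, 306, 178) [-0.0065, 0.1772, 0.0025] [-0.11, 0.08, 2.1]
(472, -80, 224, 178) [-0.0064, 0.1774, 0.0845] [-0.11, 0.08, 2.1]
(472, -12, 224, 178) [-0.0065, 0.2454, 0.0843] [-0.11, 0.08, 2.1]
```

servo_tool(
  fingers=[0.0,0.0,0.0,0.0,0.0,0.0,0.0,0.0,0.0,0.0],
  linear=[
    [-0.0065,0.035,0],
    [-0.0065,0.075,0],
    [-0.0065,0.115,0],
    [-0.0065,0.15,0.02],
    [-0.0065,0.177,0.05],
    [-0.0065,0.177,0.0845],
    [-0.0065,0.177,0.0845],
    [-0.0065,0.205,0.0845],
    [-0.0065,0.229,0.0845],
    [-0.0065,0.229,0.0845],
  ],
  rotation=[
    [0,0,0],
    [0,0,1],
    [0,0,2],
    [0,0,2],
    [0,0,2],
    [0,0,2],
    [0,0,2],
    [0,0,2],
    [0,0,2],
    [0,0,2],
  ],
)

```text
time: 23.9
tool_pos: [471.2, -26.3, 223.5]
tcp_rot: [180.0, -0.1, 178.2]
ft_force: [0.1, 0.0, -0.8]
finger_gap: 21.5
grip_force: 35.0
```

servo_tool(
  fingers=[0.0,0.0,0.0,0.0],
  linear=[
    [0,0.008,0],
    [0,0.016,0],
    [0,0.016,0],
    [0,0.016,0],
  ],
  rotation=[
    [0,0,0],
    [0,0,0],
    [0,0,0],
    [0,0,0],
  ],
)

```text
time: 24.3
tool_pos: [471.8, -12.1, 223.0]
tcp_rot: [-180.0, -0.1, 178.1]
ft_force: [-0.3, -0.7, -0.5]
finger_gap: 21.5
grip_force: 35.0
```

servo_tool(
  fingers=[0.0,0.0,0.0,0.0,0.0],
  linear=[
    [0,0,0.01],
    [0,0,0.02],
    [0,0,0.026],
    [0,0,0.026],
    [0,0,0.026],
  ],
  rotation=[
    [0,0,0],
    [0,0,0],
    [0,0,0],
    [0,0,0],
    [0,0,0],
  ],
)

```text
time: 24.8
tool_pos: [471.5, -12.0, 196.5]
tcp_rot: [-180.0, -0.1, 178.1]
ft_force: [-0.4, 0.5, 1.6]
finger_gap: 21.3
grip_force: 35.4
```

servo_tool(
  fingers=[0.0,0.05,0.05,0.05,0.05,0.05,0.05,0.05,0.05,0.05],
  linear=[
    [0,0,0.001],
    [0,0,0.001],
    [0,0,0.001],
    [0,0,0.001],
    [0,0,0.001],
    [0,0,-0.02],
    [0,0,-0.06],
    [0,0,-0.1],
    [0,-0.04,-0.1],
    [0,-0.08,-0.1],
  ],
  rotation=[
    [0,0,0],
    [0,0,0],
    [0,0,0],
    [0,0,0],
    [0,0,0],
    [0,0,0],
    [0,0,0],
    [0,0,0],
    [0,0,0],
    [0,0,0],
  ],
)

```text
time: 25.8
tool_pos: [470.2, -92.2, 299.1]
tcp_rot: [-179.9, 0.2, 178.3]
ft_force: [-0.3, -0.9, -0.4]
finger_gap: 50.1
grip_force: 0.0
```

servo_tool(
  fingers=[0.05,0.05,0.05,0.05,0.05,0.05,0.05,0.05,0.05,0.05],
  linear=[
    [0,-0.05,0],
    [0,-0.1,0],
    [0,-0.15,0],
    [0,-0.2,0],
    [0,-0.25,0],
    [0,-0.3,0],
    [0,-0.3,0],
    [0,-0.3,0],
    [0,-0.3,0],
    [0,-0.3,0],
  ],
  rotation=[
    [0,0,0],
    [0,0,0],
    [0,0,0],
    [0,0,0],
    [0,0,0],
    [0,0,0],
    [0,0,0],
    [0,0,0],
    [0,0,0],
    [0,0,0],
  ],
)

```text
time: 26.8
tool_pos: [459.8, -390.4, 297.6]
tcp_rot: [-180.0, -0.0, 178.2]
ft_force: [0.1, -0.6, 0.1]
finger_gap: 50.3
grip_force: 0.0
```

```bash
python3 - <<'E'
from h import *
snap('scene');snap('top')
s=r.sense();p=s['tool_pos'];print(p,s['finger_gap'],s['ft_force'],s['tcp_rot'])
def c(n,x,y,w,h,k):
    im=np.load('last_'+n+'.npz')['frame'][y:y+h,x:x+w]
    return cv2.cvtColor(cv2.resize(im,None,fx=k,fy=k,interpolation=cv2.INTER_CUBIC),cv2.COLOR_RGB2BGR)
a=np.hstack([c('top',190,165,100,75,4),c('top',270,190,100,75,4)])
b=np.hstack([c('scene',220,150,100,75,4),c('scene',180,120,100,75,4)])
cv2.imwrite('pics/c8.png',np.vstack([a,b]))
E
```

```text
[ 459.8 -390.5  297.7] 50.01850008310291 [-0.3 -0.6 -0.5] [-179.9   -0.   178.2]
```

View pics/c8.png

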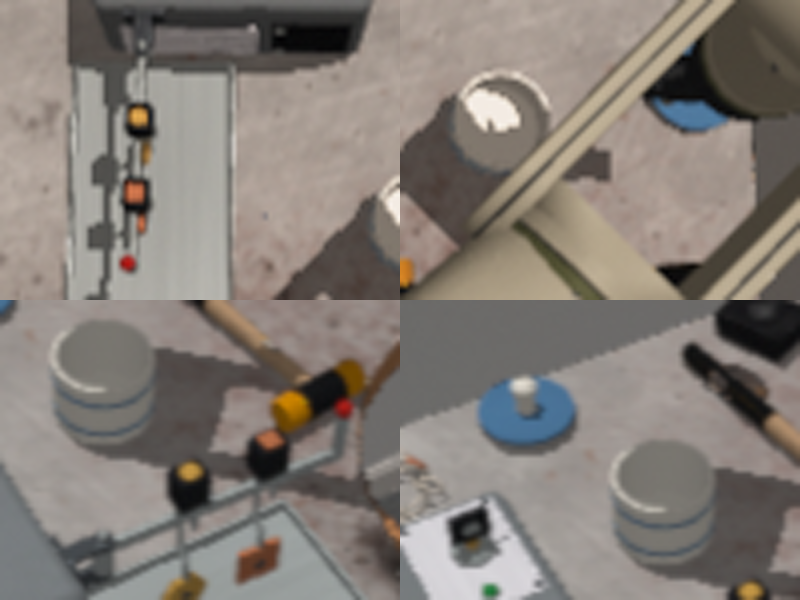

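```bash
python3 - <<'E'
from h import *
go((507,-444,150,180),(507,-444,39,180))
E
```

```text
(507, -444, 150, 180) [-0.0489, -0.0518, 0.1478] [-0.06, -0.01, -1.8]
(507, -444, 39, 180) [-0.0489, -0.0517, 0.2588] [-0.06, -0.01, -1.8]
```

servo_tool(
  fingers=[0.05,0.05,0.05,0.05,0.05,0.05,0.05,0.05,0.05,0.05],
  linear=[
    [-0.025,-0.03,0.02],
    [-0.0489,-0.0518,0.05],
    [-0.0489,-0.0518,0.09],
    [-0.0489,-0.0518,0.13],
    [-0.0489,-0.0518,0.17],
    [-0.0489,-0.0518,0.21],
    [-0.0489,-0.0518,0.24],
    [-0.0489,-0.0518,0.258],
    [-0.0489,-0.0518,0.258],
    [-0.0489,-0.0518,0.258],
  ],
  rotation=[
    [0,0,-1.8],
    [0,0,-1.8],
    [0,0,-1.8],
    [0,0,-1.8],
    [0,0,-1.8],
    [0,0,-1.8],
    [0,0,-1.8],
    [0,0,-1.8],
    [0,0,-1.8],
    [0,0,-1.8],
  ],
)

```text
time: 27.9
tool_pos: [506.9, -445.4, 40.5]
tcp_rot: [-179.9, 0.0, 179.9]
ft_force: [0.5, -0.0, 1.2]
finger_gap: 49.9
grip_force: 0.0
```

servo_tool(
  fingers=[0.0,0.0,0.0,0.0,0.0,0.0],
  linear=[
    [0,0,0],
    [0,0,0],
    [0,0,0],
    [0,0,0],
    [0,0,0],
    [0,0,0],
  ],
  rotation=[
    [0,0,0],
    [0,0,0],
    [0,0,0],
    [0,0,0],
    [0,0,0],
    [0,0,0],
  ],
  force=40,
)

```text
time: 28.5
tool_pos: [507.5, -446.4, 41.9]
tcp_rot: [-179.8, 0.1, 179.9]
ft_force: [-0.8, 0.2, 6.2]
finger_gap: 20.8
grip_force: 39.0
```

servo_tool(
  fingers=[0.0,0.0,0.0,0.0,0.0,0.0],
  linear=[
    [0,0,-0.03],
    [0,0,-0.07],
    [0,0,-0.11],
    [0,0,-0.14],
    [0,0,-0.14],
    [0,0,-0.14],
  ],
  rotation=[
    [0,0,0],
    [0,0,0],
    [0,0,0],
    [0,0,0],
    [0,0,0],
    [0,0,0],
  ],
)

```text
time: 29.1
tool_pos: [506.8, -445.6, 180.8]
tcp_rot: [-179.9, 0.1, 179.9]
ft_force: [-0.0, -0.1, -1.6]
finger_gap: 20.7
grip_force: 39.6
```

```bash
python3 - <<'E'
from h import *
snap('scene');snap('top')
s=r.sense();p=s['tool_pos'];print(p,s['finger_gap'],s['ft_force'],s['tcp_rot'])
def c(n,x,y,w,h,k):
    im=np.load('last_'+n+'.npz')['frame'][y:y+h,x:x+w]
    return cv2.cvtColor(cv2.resize(im,None,fx=k,fy=k,interpolation=cv2.INTER_CUBIC),cv2.COLOR_RGB2BGR)
cv2.imwrite('pics/c9.png',np.hstack([c('scene',190,90,100,112,4),c('top',270,175,100,112,4)]))
go((464.8,-258.8,180,180))
E
```

```text
[ 505.6 -444.4  177.4] 20.585816490219504 [ 0.7  0.3 -2.3] [179.9  -0.1 179.9]
(464.8, -258.8, 180, 180) [0.0412, 0.1855, -0.0022] [0.08, -0.15, -0.11]
```

View pics/c9.png

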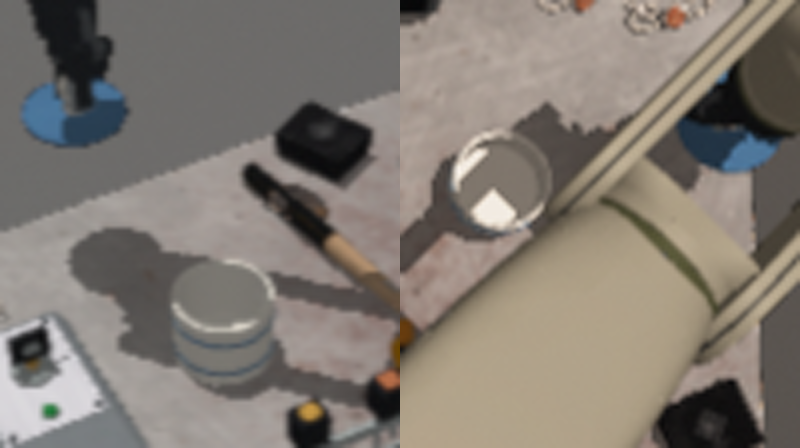

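```bash
python3 - <<'E'
from h import *
for z in(150,154):print(atz('scene',208.4,117.9,z))
print(tri(245.6,163.9,294.9,220.4),atz('top',294.9,220.4,70))
print(r.sense()['tool_pos'])
E
```

```text
[ 506.8 -445.8  150. ]
[ 508.7 -441.   154. ]
(array([ 463.1, -258.8,   66. ]), np.float64(1.318825811987035)) [ 462. -258.   70.]
[ 505.6 -444.4  177.4]
```

servo_tool(
  fingers=[0.0,0.0,0.0,0.0],
  linear=[
    [0,0,0],
    [0,0,0],
    [0,0,0],
    [0,0,0],
  ],
  rotation=[
    [0,0,0],
    [0,0,0],
    [0,0,0],
    [0,0,0],
  ],
)

```text
time: 29.6
tool_pos: [506.2, -444.9, 178.5]
tcp_rot: [180.0, -0.1, 179.9]
ft_force: [-0.6, 0.8, -0.7]
finger_gap: 20.6
grip_force: 39.6
```

servo_tool(
  fingers=[0.0,0.0,0.0,0.0,0.0,0.0,0.0,0.0,0.0,0.0],
  linear=[
    [0.01,0.04,0],
    [0.02,0.08,0],
    [0.03,0.12,0],
    [0.04,0.16,0],
    [0.0425,0.1863,0],
    [0.0425,0.1863,0],
    [0.0425,0.1863,0.03],
    [0.0425,0.1863,0.055],
    [0.0425,0.1863,0.055],
    [0.0425,0.1863,0.055],
  ],
  rotation=[
    [0,0,0],
    [0,0,0],
    [0,0,0],
    [0,0,0],
    [0,0,0],
    [0,0,0],
    [0,0,0],
    [0,0,0],
    [0,0,0],
    [0,0,0],
  ],
)

```text
time: 30.6
tool_pos: [463.9, -259.1, 124.2]
tcp_rot: [180.0, -0.1, 179.9]
ft_force: [0.6, -1.0, -1.0]
finger_gap: 21.0
grip_force: 39.8
```

```bash
python3 - <<'E'
from h import *
snap('scene');snap('top')
s=r.sense();p=s['tool_pos'];print(p,s['ft_force'])
def c(n,x,y,w,h,k):
    im=np.load('last_'+n+'.npz')['frame'][y:y+h,x:x+w]
    return cv2.cvtColor(cv2.resize(im,None,fx=k,fy=k,interpolation=cv2.INTER_CUBIC),cv2.COLOR_RGB2BGR)
cv2.imwrite('pics/c10.png',np.hstack([c('scene',215,120,66,75,6),c('top',260,185,66,75,6)]))
E
```

```text
[ 465.  -259.7  125.8] [-0.1 -0.3 -1.2]
```

View pics/c10.png

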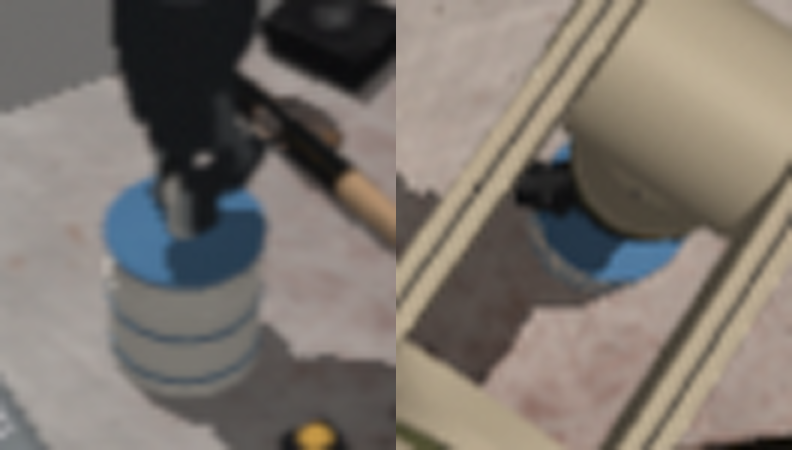

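servo_tool(
  fingers=[0.0,0.0,0.0,0.0,0.0,0.0],
  linear=[
    [0,0,0.008],
    [0,0,0.014],
    [0,0,0.019],
    [0,0,0.022],
    [0,0,0.022],
    [0,0,0.022],
  ],
  rotation=[
    [0,0,0],
    [0,0,0],
    [0,0,0],
    [0,0,0],
    [0,0,0],
    [0,0,0],
  ],
)

```text
time: 31.3
tool_pos: [464.1, -258.7, 102.0]
tcp_rot: [-180.0, -0.1, 179.9]
ft_force: [0.0, 0.1, -0.2]
finger_gap: 20.8
grip_force: 40.0
```

servo_tool(
  fingers=[0.0,0.0,0.0,0.0],
  linear=[
    [0,0,0.001],
    [0,0,0.001],
    [0,0,0.001],
    [0,0,0.001],
  ],
  rotation=[
    [0,0,0],
    [0,0,0],
    [0,0,0],
    [0,0,0],
  ],
)

```text
time: 31.7
tool_pos: [464.2, -258.8, 101.9]
tcp_rot: [-180.0, -0.0, 179.9]
ft_force: [-4.3, 1.8, 7.4]
finger_gap: 20.4
grip_force: 40.6
```

servo_tool(
  fingers=[0.04,0.04,0.04,0.04,0.04,0.04,0.04,0.04,0.04,0.04],
  linear=[
    [0,0,0],
    [0,0,0],
    [0,0,0],
    [0,0,0],
    [0,0,-0.02],
    [0,0,-0.06],
    [0,0,-0.1],
    [0,0,-0.15],
    [0,0,-0.19],
    [0,0,-0.19],
  ],
  rotation=[
    [0,0,0],
    [0,0,0],
    [0,0,0],
    [0,0,0],
    [0,0,0],
    [0,0,0],
    [0,0,0],
    [0,0,0],
    [0,0,0],
    [0,0,0],
  ],
)

```text
time: 32.7
tool_pos: [466.7, -260.3, 298.9]
tcp_rot: [-179.6, 0.5, 179.9]
ft_force: [1.0, 0.1, 0.5]
finger_gap: 39.8
grip_force: 0.0
```

```bash
python3 - <<'E'
from h import *
go((673,-155.5,300,180))
E
```

```text
(673, -155.5, 300, 180) [-0.2061, 0.1052, 0.0] [-0.41, 0.52, -0.1]
```

servo_tool(
  fingers=[0.03,0.03,0.03,0.03,0.03,0.03,0.03,0.03,0.03],
  linear=[
    [-0.04,0.02,0],
    [-0.08,0.04,0],
    [-0.12,0.06,0],
    [-0.16,0.08,0],
    [-0.2,0.1,0],
    [-0.206,0.105,0],
    [-0.206,0.105,0],
    [-0.206,0.105,0.03],
    [-0.206,0.105,0.03],
  ],
  rotation=[
    [0,0,1],
    [0,0,2.3],
    [0,0,2.3],
    [0,0,2.3],
    [0,0,2.3],
    [0,0,2.3],
    [0,0,2.3],
    [0,0,2.3],
    [0,0,2.3],
  ],
)

```text
time: 33.6
tool_pos: [667.8, -154.4, 256.5]
tcp_rot: [180.0, -0.4, 177.5]
ft_force: [-0.2, -0.6, -1.8]
finger_gap: 30.0
grip_force: 0.0
```

```bash
python3 - <<'E'
from h import *
snap('scene');s=r.sense();p=s['tool_pos'];print(p,s['tcp_rot'])
def c(n,x,y,w,h,k):
    im=np.load('last_'+n+'.npz')['frame'][y:y+h,x:x+w]
    return cv2.cvtColor(cv2.resize(im,None,fx=k,fy=k,interpolation=cv2.INTER_CUBIC),cv2.COLOR_RGB2BGR)
cv2.imwrite('pics/c11.png',c('scene',165,115,120,90,6))
go((673,-155.4,218,177.5))
E
```

```text
[ 668.2 -154.6  258.5] [180.   -0.3 177.5]
(673, -155.4, 218, 177.5) [-0.0051, -0.0007, 0.0404] [0.03, -0.33, 0.03]
```

View pics/c11.png

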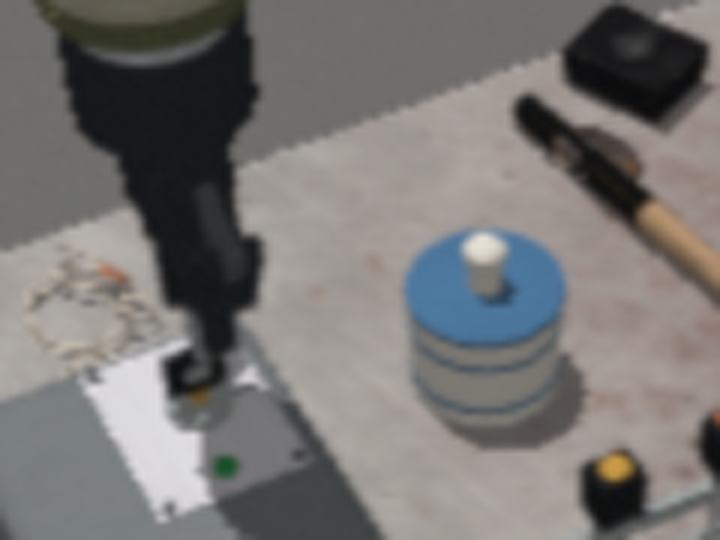

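servo_tool(
  fingers=[0.03,0.03,0.03,0.03,0.03,0.03],
  linear=[
    [-0.003,-0.0007,0],
    [-0.003,-0.0007,0.015],
    [-0.003,-0.0007,0.03],
    [-0.003,-0.0007,0.04],
    [-0.003,-0.0007,0.04],
    [-0.003,-0.0007,0.04],
  ],
  rotation=[
    [0,-0.3,0],
    [0,-0.3,0],
    [0,-0.3,0],
    [0,-0.3,0],
    [0,-0.3,0],
    [0,-0.3,0],
  ],
)

```text
time: 34.25
tool_pos: [673.0, -154.7, 220.1]
tcp_rot: [-180.0, 0.2, 177.6]
ft_force: [0.3, -0.1, -0.5]
finger_gap: 29.9
grip_force: 0.0
```

servo_tool(
  fingers=[0.0,0.0,0.0,0.0,0.0,0.0],
  linear=[
    [0,0,0],
    [0,0,0],
    [0,0,0],
    [0,0,0],
    [0,0,0],
    [0,0,0],
  ],
  rotation=[
    [0,0,0],
    [0,0,0],
    [0,0,0],
    [0,0,0],
    [0,0,0],
    [0,0,0],
  ],
  force=30,
)

```text
time: 34.85
tool_pos: [673.6, -155.7, 221.8]
tcp_rot: [-179.9, 0.3, 177.6]
ft_force: [-1.1, -5.6, 3.8]
finger_gap: 7.1
grip_force: 34.2
```

servo_tool(
  fingers=[0,0,0,0,0,0,0,0,0,0],
  linear=[
    [0,-0.0004,0],
    [0,-0.0004,0],
    [0,-0.0004,0],
    [0,-0.0004,0],
    [0,-0.0004,0],
    [0,-0.0004,0],
    [0,-0.0004,0],
    [0,-0.0004,0],
    [0,-0.0004,0],
    [0,-0.0004,0],
  ],
  rotation=[
    [0,0,6],
    [0,0,12],
    [0,0,18],
    [0,0,24],
    [0,0,30],
    [0,0,36],
    [0,0,42],
    [0,0,48],
    [0,0,54],
    [0,0,57],
  ],
)

```text
time: 35.85
tool_pos: [673.7, -155.7, 221.8]
tcp_rot: [179.8, 0.2, 120.4]
ft_force: [-1.1, -4.1, 2.6]
finger_gap: 7.2
grip_force: 34.2
```

```bash
python3 -c "
from h import *
s=r.sense();print(s['tcp_rot'],s['ft_force'],s['wrist_torque'].round(3).tolist(),s['tool_pos'])"
```

```text
[179.8   0.2 120.4] [-1.1 -4.1  2.6] [-0.681, 0.066, 0.139] [ 673.7 -155.7  221.8]
```

servo_tool(
  fingers=[0,0,0,0,0,0,0],
  linear=[
    [0,0,0],
    [0,0,0],
    [0,0,0],
    [0,0,0],
    [0,0,0],
    [0,0,0],
    [0,0,0],
  ],
  rotation=[
    [0,0,2],
    [0,0,4],
    [0,0,6],
    [0,0,6],
    [0,0,6],
    [0,0,6],
    [0,0,6],
  ],
)

```text
time: 36.55
tool_pos: [673.8, -155.7, 221.9]
tcp_rot: [179.7, 0.2, 114.7]
ft_force: [-1.0, -4.2, 6.3]
finger_gap: 7.3
grip_force: 40.5
```

```bash
python3 -c "
from h import *
s=r.sense();print(s['tcp_rot'],s['ft_force'],s['wrist_torque'].round(3).tolist(),s['tool_pos'])"
```

```text
[179.7   0.2 114.7] [-1.  -4.2  6.3] [-0.874, 0.085, 0.655] [ 673.8 -155.7  221.9]
```

servo_tool(
  fingers=[0.085,0.085,0.085,0.085,0.085,0.085,0.085,0.085,0.085,0.085],
  linear=[
    [0,0,0],
    [0,0,0],
    [0,0,0],
    [0,0,0],
    [0,0,0],
    [0,0,0],
    [0,0,-0.03],
    [0,0,-0.07],
    [0,0,-0.11],
    [0,0,-0.11],
  ],
  rotation=[
    [0,0,0],
    [0,0,0],
    [0,0,0],
    [0,0,0],
    [0,0,0],
    [0,0,0],
    [0,0,0],
    [0,0,0],
    [0,0,0],
    [0,0,0],
  ],
)

```text
time: 37.55
tool_pos: [675.0, -155.8, 339.7]
tcp_rot: [179.3, 0.6, 114.6]
ft_force: [0.1, -0.3, 0.7]
finger_gap: 85.4
grip_force: 0.0
```

```bash
python3 - <<'E'
from h import *
snap('scene');snap('top')
def c(n,x,y,w,h,k):
    im=np.load('last_'+n+'.npz')['frame'][y:y+h,x:x+w]
    return cv2.cvtColor(cv2.resize(im,None,fx=k,fy=k,interpolation=cv2.INTER_CUBIC),cv2.COLOR_RGB2BGR)
cv2.imwrite('pics/c12.png',np.hstack([c('scene',180,130,133,150,3),c('top',190,120,133,150,3)]))
E
```

```text
(no output)
```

View pics/c12.png

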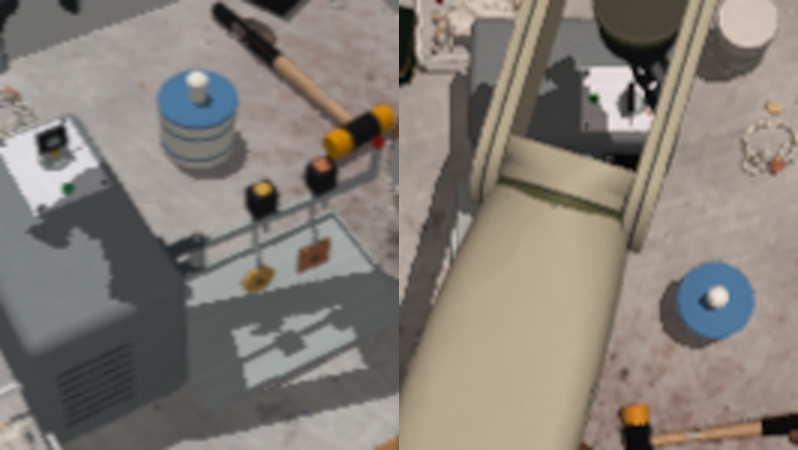

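The lid sits on the jar (scene 198,110), both medallions hang on the swung-out arm, and the key is back at rest (top 632,100).

```bash
python3 -c "
from bench import r
print(r.hand_in())"
```

```text
the job is handed in; nothing more can be done
None
```

The job is done and handed in, though no verdict came back: the drying arm is swung out to its stop, brass then copper (no silver was there) are dipped and hung on it, the lid is on the jar, and the start key was turned to its stop and has sprung back.

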